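# Push the spice chest shut

## Robot

A 7-joint arm with a two-finger parallel gripper is mounted at the origin on the work surface. World frame = base frame: x ahead of the robot, y to its left, z up, the work surface at z = 0. Lengths are in m, angles in rad, forces in N, time in s.
With the tool pointing down it reaches from about 0.4 to 0.875 m from the base axis. Payload 19.3 kg.
Tool frame: the origin (TCP) lies midway between the tips of the shut fingers; the grasp point (between the pads) lies 19 mm behind it; z points along the fingers, y is the line along which they close (so a half turn about z gives the same grasp; the last joint's range is limited). The gripper opens to 85 mm and grips with 20 to 120 N. Pads are 22 mm wide; open, the fingers measure 114 mm over their backs; the gripper's body (76 mm by 85 mm) begins 54 mm behind the grasp point. The pads swing forward as they close: fully open they stand 13 mm farther back than shut.
Start: joints at [1.072, 0.521, -0.036, 1.599, 0.021, 1.021, -0.113], TCP at [0.26, -0.568, 0.231] pointing down, gripper open.
Joint ranges: [-2.91, 2.91], [-0.3, 2.13], [-1.5, 1.42], [0.17, 2.43], [-1.26, 4.41], [0.16, 1.93], [-2.52, 2.52]. Speed limits (rad/s): [1.89, 1.89, 2.39, 2.39, 3.01, 3.01, 3.01].

## Interface

Orientations are given as [roll, pitch, yaw] about the fixed x, y, z axes, in that order (R = Rz(yaw) Ry(pitch) Rx(roll)).
In Python, from workcell import bot gives the robot as it stands.
- The arm moves only by the tool move_arm, never from a script. Its argument "moves" is a list that holds one entry, the list of rows, each a list of 7 numbers: the opening, from 0 (shut) to 1 (fully open), then the shift along the tool's x, y, z in units of 1000 mm (1.0 is 1000 mm), then the turn, a rotation vector about the tool's x, y, z in units of 2 pi rad (1.0 is 2 pi rad). A call has 1 to 5 rows; each row is the pose to reach, as a shift and turn from the pose commanded when the call began, along the tool's axes at that moment, turning the shorter way round; what a row does not reach only later rows make up. A row lasts 1/10 s, in which the tool goes at most 50 mm and 8.59 degrees, less where a joint would pass 70% of its speed; a pose out of reach is approached as far as the arm can. A call with a number of a shift or a turn outside -1 to 1 is refused whole. A call with a gripper value outside its range is refused whole. The fingers move at their own pace and stop on an object; "force" is the grip in N (left out, the last holds). Time passes only in rows, so rows that repeat a pose let the fingers close. It gives the time, the measured TCP pose, the force, the opening and the grip force at its end, in the units of the state.
- bot.observe(): the state, without advancing time (a new reading comes with each control period).
- bot.grab_frame(name): name is "side" or "top" or "wrist"; returns the picture (384x512x3 uint8, red, green, blue); there is no depth.
- bot.camera_params(name): a dict with "vertical_fov" (degrees; the focal length in pixels is half the picture's height over the tangent of half this angle, whatever the lens; pixels are square), "cx", "cy" (the principal point, pixels), "R" (3x3) and "t" (3): a world point X has camera coordinates R X + t. Camera axes: x right, y down, z forward; pixel columns grow to the right and rows downward; lengths in m; the calibration is good to about 2 mm. A picture is of the moment at which its call begins: read the wrist's pose just before it. camera_params takes no time and is no camera call; for the wrist camera it gives the pose at the moment of the call.
- bot.job_done(): hands the job in; it is judged then, once.
The state is a dict: "clock": time; "qpos": joint angles; "qd": joint speeds; "joint_efforts": joint torques, N m; "position": TCP position; "tool_rot": TCP orientation; "force": force on the tool from outside, world axes, zero at the start; "moment": the same for the moment, N m; "grip_width": finger opening in m; "finger_force": force on a finger pad.
Only numpy, scipy, OpenCV 4.12 (cv2) and the standard library are available. Lean on these libraries where they do the work, as an engineer would, in place of code of your own. Each camera call takes 0.05 s, during which the arm holds its last target. There are 200 camera calls.

## Task

Close up the bamboo spice chest using only the fingertips: push both of its drawers fully home and slide its lid fully shut, in any order, without slamming them and without lifting the lid out of its guides. Do not pick up or shift anything else: the jar on its turntable, the two sauce dishes and the serving spoon stay where they are. Finish with the hand clear of everything.

Things in the scene. Friction and masses are not known exactly. Their poses are not given: they have to be found in the camera images.
- chest: Low bamboo spice chest, fixed to the bench: 160 mm deep (its x) by 220 mm wide (its y), carcass 92 mm high. Origin at the centre of its underside, z up. Its x axis points out of its back, so its drawers face -x (roughly towards the robot); y is to the left. A flat lid lies on top, z = 94 to 104 mm.
- left_drawer (a joint): Opening of the left drawer (chest y = +55 mm) in m: 0 is fully shut, up to 0.09 pulled out along the chest's -x. Stays where it is left; pushing it takes about 2 N plus 4 N per m/s. A hard stop at 0. It starts 30 to 75 mm open.
- right_drawer (a joint): Opening of the right drawer (chest y = -55 mm), otherwise as the left drawer.
- left_drawer_face (a point): Centre of the outer face of the left drawer's front, moving with it; axes as the chest. A plain flat board 106 mm wide (y), z = 10 to 88 mm above the bench, 12 mm thick, no handle, only a dark flat mark low on it. Shut, the face is 92 mm in front of the chest's origin.
- right_drawer_face (a point): The same for the right drawer's front panel.
- lid (a joint): Opening of the sliding lid in m: 0 is fully shut, up to 0.10 slid to the left, along the chest's +y. Stays where it is left; pushing it takes about 2 N plus 4 N per m/s. A hard stop at 0. It starts 40 to 85 mm open, overhanging the chest's left side.
- lid_edge (a point): On the flat outer (+y) end face of the lid, moving with it, at chest x = 0, 106 mm above the bench; axes as the chest. Lid: board 160 x 220 x 10 mm (z = 94 to 104 mm) with a dark batten on top along this end, 150 mm long (x), 14 mm thick (y), up to z = 118 mm, flush with the board's end: push this face to -y. Shut, it is flush with the chest's left side (chest y = 110 mm).
- lid_lift (a joint): Height of the lid above its guides in m: 0 lying in them. The lid lies loose by its weight (350 g) and comes up if it is picked up.
- jar: Closed screw-top glass jar with a green lid, 70 mm diameter, 110 mm high, standing upright on the turntable; loose. Origin at the centre of its underside.
- turntable_base: Foot of the round bamboo turntable, fixed; origin at its centre on the bench. The turning disc is 180 mm in diameter, its top 24 mm above the bench; it turns freely.
- turntable_rim (a point): A point on the rim of the turntable's disc, turning with it, at the height of its top (24 mm).
- white_dish: Open white ceramic sauce dish, rim diameter 84 mm, 28 mm high, loose. Origin at the centre of its underside.
- blue_dish: Open blue ceramic sauce dish, as the white one.
- spoon: Steel serving spoon lying on the bench to the right of the chest, roughly along the chest's x, 200 mm long along its x, under 30 mm high, loose. Origin on its underside, near the middle. Farther right, out of the way (y below -0.48 m), stands a heavy fixed clay cobek with its pestle, under 100 mm high.
Mind the look-alikes: they are no part of the job. There is more than one size of the jar; the job needs the largest.

How it is judged:
At the end, for the whole second after the job is handed in: Both drawers and the lid are within 4 mm of fully shut, the lid lies in its guides (within 3 mm), the jar stands upright, and jar, dishes and spoon are within 15 mm of where they started (value of joint each of left_drawer, right_drawer, lid below 0.004 m and value of joint lid_lift below 0.003 m and angle between jar's own z axis and vertical below 0.1 rad and distance of each of jar, white_dish, blue_dish, spoon from where it was at the start of the episode below 0.015 m); the robot touches nothing.
It fails at once if the lid is lifted more than 8 mm out of its guides (value of joint lid_lift above 0.008 m).
It fails at once if a drawer or the lid is slammed (closing faster than 0.4 m/s) (velocity of joint any of left_drawer, right_drawer, lid below -0.4 m/s).
It fails at once if the jar is lifted, shifted more than 15 mm or tipped (distance of jar from where it was at the start of the episode above 0.015 m or angle between jar's own z axis and vertical above 0.25 rad).
It fails at once if the turntable is turned by more than 15 mm at its rim (distance of turntable_rim from where it was at the start of the episode above 0.015 m).
It fails at once if a sauce dish or the spoon is lifted or shifted more than 15 mm (distance of any of white_dish, blue_dish, spoon from where it was at the start of the episode above 0.015 m).
It also fails if it takes over 53 s, if anything falls off the work surface, if the arm or the gripper's body presses on something with over 40 N, if the wrist force passes 120 N, or if a joint passes its speed limit or range.

## Working session

There is one attempt and no reset: what is moved stays moved. The work goes in short steps, Python scripts to look and compute and a tool call to move; the robot and the scene stay as the last step left them, time stands still between calls to the robot, and variables do not carry over. Pictures are saved under pics/ and viewed, at most 10 in all, crops included, and the job is handed in when it is done.

Besides the shell and the picture viewer there is one more tool, called after "Emit:" by a JSON object that holds its "api" and its "payload", one argument or row to a line. move_arm: Moves the arm, as the interface text tells. Shifts and turns lie within -1 to 1; 1 stands for 1000 mm of shift or 2 pi rad of turn. Its arguments: {"type":"object","properties":{"moves":{"type":"array"},"force":{"type":"number"}},"required":["moves"]}

```bash
mkdir -p pics; cat > h.py <<'E'
import numpy as np, cv2
from workcell import bot
def save(n,f):
    im=bot.grab_frame(n); cv2.imwrite(f,cv2.cvtColor(im,cv2.COLOR_RGB2BGR)); return im
def K(p): 
    f=192/np.tan(np.radians(p["vertical_fov"])/2); return f,p["cx"],p["cy"]
def ray(n,u,v,z):
    p=bot.camera_params(n);f,cx,cy=K(p);R=np.array(p["R"]);t=np.array(p["t"])
    c=-R.T@t; d=R.T@np.array([(u-cx)/f,(v-cy)/f,1]); return c+d*(z-c[2])/d[2]
def proj(n,X):
    p=bot.camera_params(n);f,cx,cy=K(p);q=np.array(p["R"])@np.array(X)+np.array(p["t"]); return q[:2]/q[2]*f+[cx,cy]
E
python3 - <<'E'
from h import *
for n in("top","side"):
    save(n,f"pics/{n}0.png"); print(bot.camera_params(n))
print(bot.observe())
E
```

```text
{'vertical_fov': 52.14356118349924, 'cx': 250.1089785285371, 'cy': 189.09838200238084, 'R': array([[ 0.0195019 , -0.99977735, -0.00805824],
       [-0.9864106 , -0.01792481, -0.16331819],
       [ 0.16313738,  0.01113375, -0.98654054]]), 't': array([0.06888159, 0.57183425, 1.09553505])}
{'vertical_fov': 48.460432153885364, 'cx': 261.7029804290648, 'cy': 194.45716922408354, 'R': array([[ 0.99219076, -0.12472107, -0.00146728],
       [-0.08953519, -0.70398871, -0.70454478],
       [ 0.08683863,  0.69917419, -0.70965802]]), 't': array([-0.54180148,  0.1743999 ,  1.11248873])}
{'clock': 0.1, 'qpos': array([ 1.07177723,  0.52191478, -0.03632259,  1.59993589,  0.02120821,
        1.02112492, -0.11278441]), 'qd': array([-0.00217005, -0.00030136,  0.00083857, -0.00010452, -0.00065835,
        0.00039819,  0.0004385 ]), 'joint_efforts': array([ 3.39208156e-03, -9.28495073e+01,  1.98434494e+00, -3.70531797e+01,
        1.81007793e-02,  5.46919749e-03,  1.89209067e-05]), 'position': array([ 0.25971266, -0.56815406,  0.23081345]), 'tool_rot': array([-3.14059814e+00,  7.98627108e-05,  4.28823573e-01]), 'force': array([ 0.04272302, -1.00283298,  0.08310373]), 'moment': array([ 0.03022428, -0.02706585,  0.03157535]), 'finger_force': 0.0, 'grip_width': 0.08561334430040597}
```

View pics/top0.png

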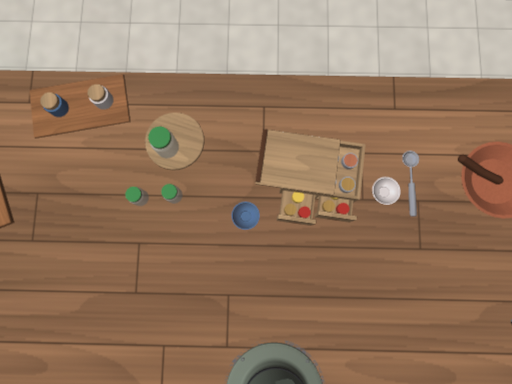

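View pics/side0.png

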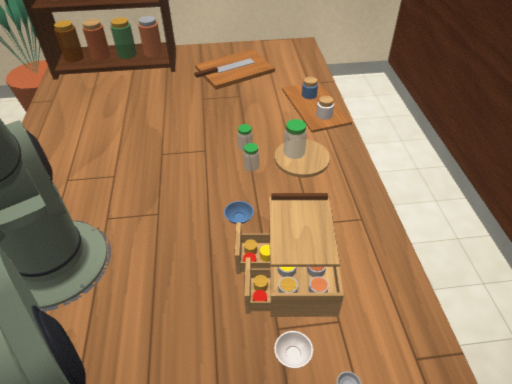

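The top view shows the chest at about (310,165), with the lid overhanging left to about col 262. The drawers are open below it at (298,207) and (337,209). The blue dish is at (246,216), the white dish at (386,191), the spoon at (411,185), and the turntable with the large jar at (175,141). I'll enlarge the chest.

```bash
python3 - <<'E'
import cv2
im=cv2.imread("pics/top0.png"); cv2.imwrite("pics/topc.png",cv2.resize(im[110:245,225:405],None,fx=4.4,fy=4.4,interpolation=cv2.INTER_CUBIC))
im=cv2.imread("pics/side0.png"); cv2.imwrite("pics/sidec.png",cv2.resize(im[180:320,215:355],None,fx=4.2,fy=4.2,interpolation=cv2.INTER_CUBIC))
E
```

```text
(no output)
```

View pics/topc.png

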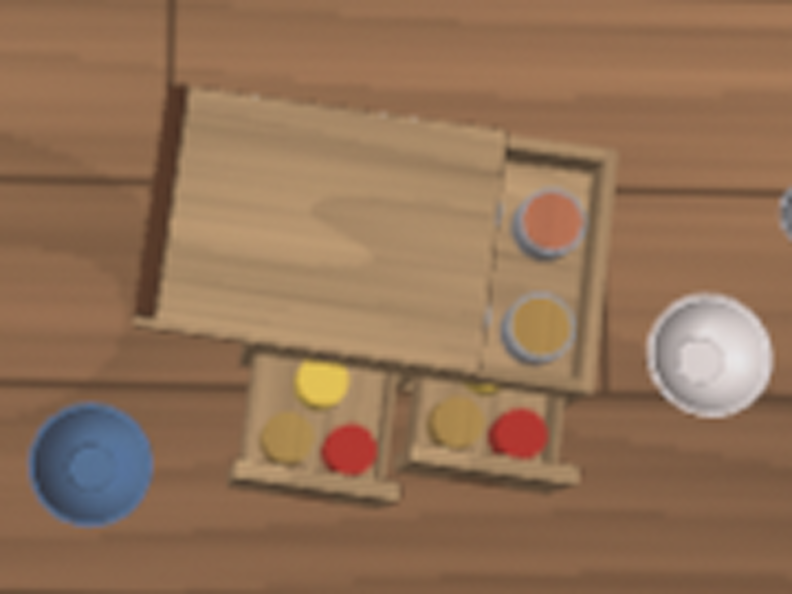

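View pics/sidec.png

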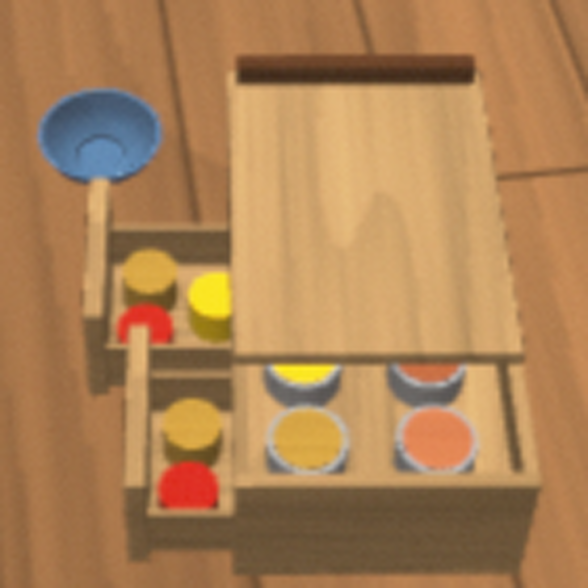

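Crop readings, before fitting:
- **Top crop:** lid corners at (133,322), (506,132) and (481,374). Carcass right corners at (617,150) and (597,393). Drawer front edges run (233,480)–(397,498) and (411,462)–(578,484).
- **Side crop:** batten top edge (237,57)–(473,57), carcass right edge (235,487)–(538,487).

Next is a joint fit to these points.

```bash
cat > fit.py <<'E'
from h import *
from scipy.optimize import least_squares
s=lambda c,sc,o:(np.array(o)+(np.array(c)+.5)/sc-.5)
T=lambda *c:("top",s(c,4.4,(225,110))); S=lambda *c:("side",s(c,4.2,(215,180)))
# name, chest-frame point fn of (dl,dr,l)
obs=[(T(617,150),lambda a,b,l:(.08,-.11,.092)),(T(597,393),lambda a,b,l:(-.08,-.11,.092)),
(T(133,322),lambda a,b,l:(-.08,.11+l,.104)),(T(506,132),lambda a,b,l:(.08,-.11+l,.104)),(T(481,374),lambda a,b,l:(-.08,-.11+l,.104)),
(T(172,86),lambda a,b,l:(.075,.11+l,.118)),
(T(233,480),lambda a,b,l:(-.092-a,.108,.088)),(T(397,498),lambda a,b,l:(-.092-a,.002,.088)),
(T(411,462),lambda a,b,l:(-.092-b,-.002,.088)),(T(578,484),lambda a,b,l:(-.092-b,-.108,.088)),
(S(235,487),lambda a,b,l:(-.08,-.11,.092)),(S(538,487),lambda a,b,l:(.08,-.11,.092)),
(S(237,57),lambda a,b,l:(-.075,.11+l,.118)),(S(473,57),lambda a,b,l:(.075,.11+l,.118)),
(S(90,181),lambda a,b,l:(-.092-a,.108,.088)),(S(85,315),lambda a,b,l:(-.092-a,.002,.088)),
(S(130,328),lambda a,b,l:(-.092-b,-.002,.088)),(S(127,487),lambda a,b,l:(-.092-b,-.108,.088))]
def W(p,q):
    c,n=np.cos(p[2]),np.sin(p[2]); return np.array([p[0]+c*q[0]-n*q[1],p[1]+n*q[0]+c*q[1],q[2]])
def res(p): return np.concatenate([proj(o[0],W(p,f(*p[3:])))-o[1] for o,f in obs])
if __name__=="__main__":
    r=least_squares(res,[.65,-.15,-.1,.05,.05,.06],loss="soft_l1"); print(r.x.round(4)); print(res(r.x).reshape(-1,2).round(1).tolist())
    p=r.x; a,b,l=p[3:]
    for n,q in dict(Lf=(-.092-a,.055,.05),Rf=(-.092-b,-.055,.05),lid=(0,.11+l,.106),Lshut=(-.092,.055,.05)).items(): print(n,W(p,q).round(4))
    print("blue",ray("top",246,216,.014),"white",ray("top",386,191,.014),"tt",ray("top",175,141,.024),"jartop",ray("top",160,138,.11))
    for k in ((134,194),(170,191)): print(ray("top",*k,.06))
E
python3 fit.py
```

```text
[ 0.6317 -0.127  -0.1243  0.0725  0.0457  0.0737]
[[0.5, 0.8], [-0.5, 0.8], [0.4, 1.4], [0.9, 0.2], [0.4, 0.7], [-0.7, 0.2], [0.3, 0.0], [1.1, 1.4], [0.5, 0.2], [0.7, 0.7], [0.6, -0.5], [1.4, -0.6], [0.3, -1.1], [1.1, -1.1], [0.7, -1.4], [0.1, 0.3], [0.6, -1.5], [0.1, -0.3]]
Lf [ 0.4753 -0.0521  0.05  ]
Rf [ 0.4882 -0.1645  0.05  ]
lid [0.6545 0.0553 0.106 ]
Lshut [ 0.5473 -0.061   0.05  ]
blue [0.49488724 0.09062302 0.014     ] white [ 0.57755913 -0.32601157  0.014     ] tt [0.71826707 0.31101422 0.024     ] jartop [0.70129555 0.33552383 0.11      ]
[0.54794809 0.41362877 0.06      ]
[0.55858465 0.31023421 0.06      ]
```

The fit is within about 1.5 px. Chest at (0.632, -0.127) with yaw -0.124. Openings are left 72 mm, right 46 mm and lid 74 mm. I'll shut the fingers and go above the front of the right drawer with tool x along chest x.

```bash
cat > go.py <<'E'
import sys
from h import *
from scipy.spatial.transform import Rotation as R
x,y,z,yaw=map(float,sys.argv[1:5]); o=bot.observe()
A=R.from_euler("xyz",o["tool_rot"]); B=R.from_euler("xyz",[np.pi,0,yaw])
print("t",round(o["clock"],2),"pos",o["position"].round(4),"F",o["force"].round(1),"q",o["qpos"].round(2))
print("shift",A.inv().apply(np.array([x,y,z])-o["position"]).round(4),"turn",((A.inv()*B).as_rotvec()/2/np.pi).round(4))
E
python3 go.py .4485 -.1595 .23 -.1243
```

```text
t 0.1 pos [ 0.2597 -0.5682  0.2308] F [ 0.  -1.   0.1] q [ 1.07  0.52 -0.04  1.6   0.02  1.02 -0.11]
shift [ 0.3416 -0.2932  0.0011] turn [-0.0002  0.0001  0.088 ]
```

Emit:
{"api": "move_arm", "payload": {
  "moves": [
    [[0,0.34,-0.293,0,0,0,0.088],[0,0.34,-0.293,0,0,0,0.088],[0,0.34,-0.293,0,0,0,0.088],[0,0.34,-0.293,0,0,0,0.088],[0,0.34,-0.293,0,0,0,0.088]]
  ]
}}

```text
clock: 0.6
position: [0.3633, -0.3424, 0.2312]
tool_rot: [-3.142, 0.0, -0.129]
force: [1.9, -0.4, -0.2]
grip_width: 0.0121
finger_force: 0.0
```

```bash
python3 go.py .4485 -.1595 .23 -.1243
```

```text
t 0.6 pos [ 0.3633 -0.3424  0.2312] F [ 1.9 -0.4 -0.2] q [ 0.61  0.32  0.03  1.93 -0.01  0.89 -1.05]
shift [ 0.061  -0.1923  0.0012] turn [-0.      0.     -0.0007]
```

Emit:
{"api": "move_arm", "payload": {
  "moves": [
    [[0,0.061,-0.192,0,0,0,0],[0,0.061,-0.192,0,0,0,0],[0,0.061,-0.192,0,0,0,0],[0,0.061,-0.192,0,0,0,0],[0,0.061,-0.192,0,0,0,0]]
  ]
}}

```text
clock: 1.1
position: [0.4495, -0.1555, 0.2313]
tool_rot: [-3.14, -0.001, -0.116]
force: [-0.6, -1.3, -0.0]
grip_width: -0.0002
finger_force: 0.0
```

```bash
python3 go.py .4485 -.1595 .055 -.1243
```

```text
t 1.1 pos [ 0.4495 -0.1555  0.2313] F [-0.6 -1.3 -0. ] q [ 0.26  0.29 -0.07  1.98  0.02  0.88 -1.5 ]
shift [-0.0006  0.0044  0.1763] turn [-0.0003 -0.0001  0.0013]
```

Emit:
{"api": "move_arm", "payload": {
  "moves": [
    [[0,-0.001,0.002,0.045,0,0,0],[0,-0.001,0.002,0.09,0,0,0],[0,-0.001,0.002,0.135,0,0,0],[0,-0.001,0.002,0.176,0,0,0],[0,-0.001,0.002,0.176,0,0,0]]
  ]
}}

```text
clock: 1.6
position: [0.4432, -0.1624, 0.0513]
tool_rot: [-3.14, 0.008, -0.124]
force: [0.4, 0.2, 0.8]
grip_width: 0.0
finger_force: 0.0
```

```bash
python3 go.py .4882 -.1645 .055 -.1243; python3 - <<'E'
from h import *
a=bot.grab_frame("top")[110:245,225:405];b=bot.grab_frame("side")[180:320,205:345]
c=cv2.resize(a,(512,384),interpolation=2);d=cv2.resize(b,(288,288),interpolation=2)
m=np.zeros((384,800,3),np.uint8);m[:,:512]=c;m[:288,512:]=d
cv2.imwrite("pics/m1.png",m[:,:,::-1])
E
```

```text
t 1.6 pos [ 0.4432 -0.1624  0.0513] F [0.4 0.2 0.8] q [ 0.26  0.59 -0.05  2.12  0.06  0.45 -1.53]
shift [ 0.0448 -0.0035 -0.004 ] turn [-0.0002  0.0012  0.0001]
```

View pics/m1.png

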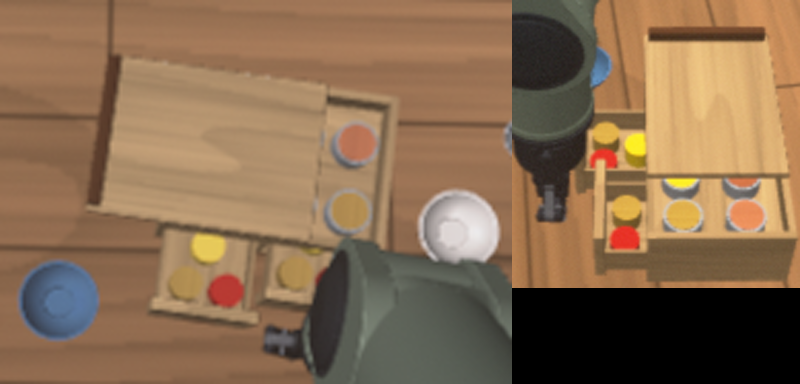

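The mosaic shows the fingertips low in front of the right drawer, at about (285,342) in the top part, with a clear gap to the face. Now a gentle push at 0.1 m/s.

Emit:
{"api": "move_arm", "payload": {
  "moves": [
    [[0,0.01,-0.003,-0.004,0,0,0],[0,0.02,-0.003,-0.004,0,0,0],[0,0.03,-0.003,-0.004,0,0,0],[0,0.04,-0.003,-0.004,0,0,0],[0,0.05,-0.003,-0.004,0,0,0]]
  ]
}}

```text
clock: 2.2
position: [0.4969, -0.1666, 0.0597]
tool_rot: [3.142, -0.0, -0.124]
force: [-2.6, -0.1, 1.6]
grip_width: 0.0002
finger_force: 0.9
```

Emit:
{"api": "move_arm", "payload": {
  "moves": [
    [[0,0.008,0,0,0,0,0],[0,0.016,0,0,0,0,0],[0,0.022,0,0,0,0,0],[0,0.026,0,0,0,0,0],[0,0.028,0,0,0,0,0]]
  ]
}}

```text
clock: 2.7
position: [0.5232, -0.1699, 0.0591]
tool_rot: [-3.142, 0.002, -0.124]
force: [-11.9, 1.8, 8.5]
grip_width: 0.0004
finger_force: 5.9
```

```bash
python3 go.py .5229 -.1688 .055 -.1243
```

```text
t 2.7 pos [ 0.5232 -0.1699  0.0591] F [-11.9   1.8   8.5] q [ 0.24  0.65 -0.05  1.92  0.05  0.57 -1.54]
shift [-0.0005 -0.0011  0.0041] turn [-0.      0.0003  0.    ]
```

Emit:
{"api": "move_arm", "payload": {
  "moves": [
    [[0,0.002,0,0,0,0,0],[0,0.003,0,0,0,0,0],[0,0.003,0,0,0,0,0]]
  ]
}}

```text
clock: 3.0
position: [0.5232, -0.17, 0.0589]
tool_rot: [-3.141, 0.007, -0.125]
force: [-22.7, 4.1, 16.3]
grip_width: -0.0
finger_force: 11.1
```

The right drawer is against its stop: no motion while the force rises to 23 N. Backing off and going to the left drawer.

Emit:
{"api": "move_arm", "payload": {
  "moves": [
    [[0,-0.04,0,0,0,0,0],[0,-0.08,0,0,0,0,0],[0,-0.1,-0.02,0,0,0,0],[0,-0.1,-0.065,0,0,0,0],[0,-0.1,-0.11,0,0,0,0]]
  ]
}}

```text
clock: 3.5
position: [0.441, -0.0482, 0.0596]
tool_rot: [-3.142, -0.001, -0.127]
force: [1.3, -0.4, 0.1]
grip_width: -0.0003
finger_force: 0.0
```

```bash
python3 go.py .5362 -.0596 .055 -.1243
```

```text
t 3.5 pos [ 0.441  -0.0482  0.0596] F [ 1.3 -0.4  0.1] q [-0.01  0.54 -0.02  2.19  0.03  0.41 -1.75]
shift [ 0.0959 -0.0007  0.0047] turn [-0.     -0.0001 -0.0004]
```

Emit:
{"api": "move_arm", "payload": {
  "moves": [
    [[0,0.01,0,0.003,0,0,0],[0,0.02,0,0.003,0,0,0],[0,0.03,0,0.003,0,0,0],[0,0.04,0,0.003,0,0,0],[0,0.05,0,0.003,0,0,0]]
  ]
}}

```text
clock: 4.0
position: [0.4913, -0.0562, 0.0563]
tool_rot: [3.141, 0.0, -0.126]
force: [-1.8, -0.6, -0.4]
grip_width: 0.0001
finger_force: 0.9
```

Emit:
{"api": "move_arm", "payload": {
  "moves": [
    [[0,0.01,0,0,0,0,0],[0,0.02,0,0,0,0,0],[0,0.03,0,0,0,0,0],[0,0.037,0,0,0,0,0],[0,0.04,0,0,0,0,0]]
  ]
}}

```text
clock: 4.5
position: [0.5312, -0.06, 0.0563]
tool_rot: [-3.141, -0.0, -0.124]
force: [-1.6, -0.7, 0.2]
grip_width: 0.0
finger_force: 0.8
```

```bash
python3 go.py .5362 -.0596 .055 -.1243
```

```text
t 4.5 pos [ 0.5312 -0.06    0.0563] F [-1.6 -0.7  0.2] q [ 0.02  0.64 -0.03  1.96  0.03  0.54 -1.72]
shift [ 0.0049 -0.001   0.0013] turn [-0.     -0.0001  0.    ]
```

Emit:
{"api": "move_arm", "payload": {
  "moves": [
    [[0,0.004,0,0,0,0,0],[0,0.007,0,0,0,0,0],[0,0.009,0,0,0,0,0],[0,0.01,0,0,0,0,0],[0,0.01,0,0,0,0,0]]
  ]
}}

```text
clock: 5.0
position: [0.5368, -0.0607, 0.0559]
tool_rot: [3.141, 0.007, -0.124]
force: [-23.1, 3.7, 16.7]
grip_width: 0.0001
finger_force: 11.8
```

```bash
python3 go.py .5362 -.0596 .055 -.1243
```

```text
t 5.0 pos [ 0.5368 -0.0607  0.0559] F [-23.1   3.7  16.7] q [ 0.02  0.65 -0.03  1.94  0.03  0.56 -1.72]
shift [-0.0007 -0.001   0.0009] turn [0.0001 0.0011 0.0001]
```

The left drawer is shut too, with the same stop signature. Now backing off, rising and heading to the left of the lid.

Emit:
{"api": "move_arm", "payload": {
  "moves": [
    [[0,-0.05,0,0,0,0,0],[0,-0.06,0,-0.04,0,0,0],[0,-0.06,0,-0.09,0,0,0],[0,-0.06,0,-0.14,0,0,0],[0,-0.06,0,-0.18,0,0,0]]
  ]
}}

```text
clock: 5.5
position: [0.4811, -0.0536, 0.2395]
tool_rot: [-3.141, -0.003, -0.124]
force: [1.0, -0.4, -0.5]
grip_width: -0.0001
finger_force: 0.0
```

```bash
python3 go.py .6608 .1062 .235 1.4465
```

```text
t 5.5 pos [ 0.4811 -0.0536  0.2395] F [ 1.  -0.4 -0.5] q [ 0.01  0.29 -0.03  1.95  0.01  0.9  -1.72]
shift [ 0.1585 -0.1808  0.0049] turn [ 0.0003 -0.0004 -0.2499]
```

Emit:
{"api": "move_arm", "payload": {
  "moves": [
    [[0,0.158,-0.181,0,0,0,-0.25],[0,0.158,-0.181,0,0,0,-0.25],[0,0.158,-0.181,0,0,0,-0.25],[0,0.158,-0.181,0,0,0,-0.25],[0,0.158,-0.181,0,0,0,-0.25]]
  ]
}}

```text
clock: 6.0
position: [0.6616, 0.1088, 0.2364]
tool_rot: [-3.141, -0.001, 0.633]
force: [-0.2, -0.7, -0.0]
grip_width: 0.0002
finger_force: 0.0
```

```bash
python3 go.py .6608 .1062 .235 1.4465
```

```text
t 6.0 pos [0.6616 0.1088 0.2364] F [-0.2 -0.7 -0. ] q [-0.12  0.6  -0.21  1.46  0.13  1.1  -1.29]
shift [-0.0022  0.0016  0.0013] turn [ 0.     -0.0002 -0.1295]
```

Emit:
{"api": "move_arm", "payload": {
  "moves": [
    [[0,-0.002,0.002,0,0,0,-0.1295],[0,-0.002,0.002,0,0,0,-0.1295],[0,-0.002,0.002,0,0,0,-0.1295],[0,-0.002,0.002,0,0,0,-0.1295],[0,-0.002,0.002,0,0,0,-0.1295]]
  ]
}}

```text
clock: 6.5
position: [0.6597, 0.1037, 0.2364]
tool_rot: [3.141, -0.0, 1.382]
force: [-0.2, 0.4, -0.0]
grip_width: -0.0004
finger_force: 0.0
```

```bash
python3 go.py .6608 .1062 .102 1.4465
```

```text
t 6.5 pos [0.6597 0.1037 0.2364] F [-0.2  0.4 -0. ] q [-0.    0.61 -0.39  1.46  0.24  1.12 -0.62]
shift [0.0026 0.0006 0.1344] turn [ 0.0001 -0.     -0.0102]
```

Emit:
{"api": "move_arm", "payload": {
  "moves": [
    [[0,0.003,0,0.04,0,0,-0.0102],[0,0.003,0,0.08,0,0,-0.0102],[0,0.003,0,0.11,0,0,-0.0102],[0,0.003,0,0.13,0,0,-0.0102],[0,0.003,0,0.135,0,0,-0.0102]]
  ]
}}

```text
clock: 7.0
position: [0.6591, 0.1063, 0.099]
tool_rot: [-3.139, 0.001, 1.44]
force: [-0.5, 0.1, 0.1]
grip_width: 0.0001
finger_force: 0.0
```

```bash
python3 go.py .6467 -.0069 .1 1.4465;  python3 - <<'E'
from h import *
a=bot.grab_frame("top")[90:225,200:380];b=bot.grab_frame("side")[150:290,215:355]
m=np.zeros((384,800,3),np.uint8);m[:,:512]=cv2.resize(a,(512,384),interpolation=2);m[:288,512:]=cv2.resize(b,(288,288),interpolation=2)
cv2.imwrite("pics/m2.png",m[:,:,::-1])
E
```

```text
t 7.0 pos [0.6591 0.1063 0.099 ] F [-0.5  0.1  0.1] q [-0.02  0.76 -0.36  1.56  0.32  0.88 -0.63]
shift [-0.1139  0.0025 -0.0009] turn [-0.0005  0.0001 -0.001 ]
```

View pics/m2.png

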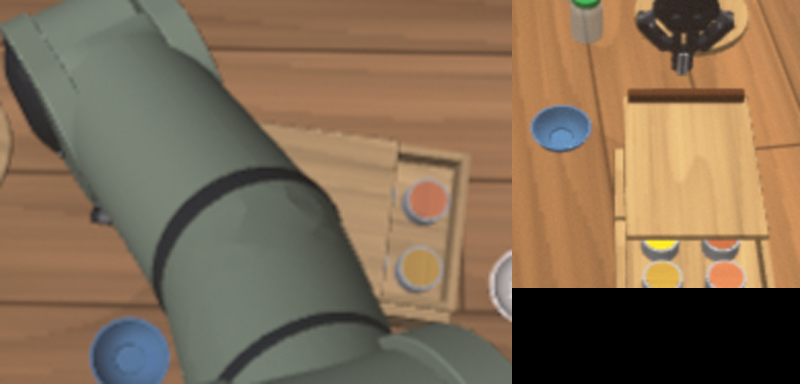

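The mosaic shows both drawers shut, and the fingertips at (682,65) in the side part, centred just left of the batten at (686,95). Pushing the lid.

Emit:
{"api": "move_arm", "payload": {
  "moves": [
    [[0,-0.01,0.002,0,0,0,0],[0,-0.02,0.002,0,0,0,0],[0,-0.03,0.002,0,0,0,0],[0,-0.04,0.002,0,0,0,0],[0,-0.05,0.002,0,0,0,0]]
  ]
}}

```text
clock: 7.6
position: [0.6558, 0.0557, 0.1018]
tool_rot: [3.141, -0.0, 1.439]
force: [0.8, 1.2, 1.4]
grip_width: 0.0001
finger_force: 1.0
```

Emit:
{"api": "move_arm", "payload": {
  "moves": [
    [[0,-0.01,0,0,0,0,0],[0,-0.02,0,0,0,0,0],[0,-0.03,0,0,0,0,0],[0,-0.04,0,0,0,0,0],[0,-0.05,0,0,0,0,0]]
  ]
}}

```text
clock: 8.1
position: [0.649, 0.0063, 0.1013]
tool_rot: [3.142, -0.0, 1.44]
force: [1.5, 1.8, 0.1]
grip_width: 0.0002
finger_force: 1.0
```

```bash
python3 go.py .6467 -.0069 .1 1.4465
```

```text
t 8.1 pos [0.649  0.0063 0.1013] F [1.5 1.8 0.1] q [ 0.14  0.73 -0.37  1.62  0.32  0.85 -0.49]
shift [-0.0134 -0.0006  0.0013] turn [ 0.    -0.    -0.001]
```

Emit:
{"api": "move_arm", "payload": {
  "moves": [
    [[0,-0.006,0,0,0,0,0],[0,-0.01,0,0,0,0,0],[0,-0.013,0,0,0,0,0],[0,-0.015,0,0,0,0,0],[0,-0.016,0,0,0,0,0]]
  ]
}}

```text
clock: 8.6
position: [0.6472, -0.0074, 0.1014]
tool_rot: [3.141, -0.002, 1.441]
force: [0.9, 10.2, 1.3]
grip_width: 0.0001
finger_force: 4.7
```

```bash
python3 go.py .6467 -.0069 .1 1.4465
```

```text
t 8.6 pos [ 0.6472 -0.0074  0.1014] F [ 0.9 10.2  1.3] q [ 0.16  0.73 -0.37  1.62  0.32  0.85 -0.47]
shift [ 0.0004 -0.0005  0.0014] turn [ 0.     -0.0003 -0.0009]
```

Emit:
{"api": "move_arm", "payload": {
  "moves": [
    [[0,-0.002,0,0,0,0,0],[0,-0.003,0,0,0,0,0],[0,-0.003,0,0,0,0,0]]
  ]
}}

```text
clock: 8.9
position: [0.6471, -0.0077, 0.1017]
tool_rot: [3.141, -0.005, 1.443]
force: [3.4, 16.7, 0.5]
grip_width: 0.0002
finger_force: 8.7
```

Emit:
{"api": "move_arm", "payload": {
  "moves": [
    [[0,0.02,0,0,0,0,0],[0,0.06,0,0,0,0,0],[0,0.09,0,-0.03,0,0,0],[0,0.09,0,-0.08,0,0,0],[0,0.09,0,-0.13,0,0,0]]
  ]
}}

```text
clock: 9.4
position: [0.6575, 0.0788, 0.2323]
tool_rot: [-3.14, 0.0, 1.442]
force: [-0.1, -0.0, -1.0]
grip_width: -0.0002
finger_force: 0.0
```

The lid is at its stop, with no motion at 17 N, and the hand has retreated. Final look.

```bash
python3 - <<'E'
from h import *
b=bot.grab_frame("side")[90:384,200:400]
cv2.imwrite("pics/f.png",cv2.resize(b,None,fx=2,fy=2,interpolation=2)[:,:,::-1])
o=bot.observe();print(o["position"],o["force"],np.abs(o["qd"]).max())
E
```

```text
[0.66056567 0.07887872 0.24147838] [ 2.25566048 -0.07698242  9.91559585] 0.15916765585566936
```

View pics/f.png

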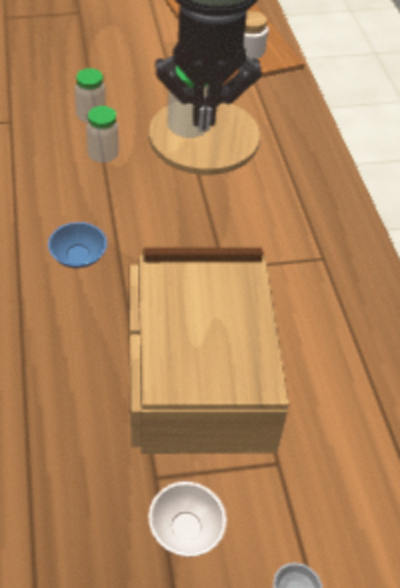

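The chest is fully closed: lid flush at (213,405), drawer fronts flush at (135,330), and dishes and jar in place. The 10 N reading may be a stopping transient, so I'll settle the arm and recheck.

Emit:
{"api": "move_arm", "payload": {
  "moves": [
    [[0,0,0,0,0,0,0],[0,0,0,0,0,0,0],[0,0,0,0,0,0,0],[0,0,0,0,0,0,0],[0,0,0,0,0,0,0]]
  ]
}}

```text
clock: 9.95
position: [0.6581, 0.0774, 0.2304]
tool_rot: [-3.14, 0.0, 1.44]
force: [-0.1, 0.3, 0.5]
grip_width: 0.0002
finger_force: 0.0
```

```bash
python3 -c "
from workcell import bot
print(bot.job_done())"
```

```text
the job is handed in; nothing more can be done
None
```

I pushed both drawers and the lid to their stops, left the hand clear, and handed the job in at about 10 s; the dishes and jar look unmoved in the final picture, the spoon is mostly out of that frame, and no verdict came back.

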